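# Put the printing stamps away in their matching recesses

## Robot

A 6-joint arm with a two-finger parallel gripper is mounted at the origin on the work surface. World frame = base frame: x ahead of the robot, y to its left, z up, the work surface at z = 0. Lengths are in mm, angles in rad, forces in N, time in s.
With the tool pointing down it reaches from about 325 to 775 mm from the base axis. Payload 5.5 kg.
Tool frame: the origin (TCP) lies at the very end of the fingers, on their centre line; the grasp point (between the pads) lies behind it (env.grip_depth is the z of the grasp point in the tool frame, in mm); z points along the fingers, y is the line along which they close (so a half turn about z gives the same grasp; the last joint's range is limited). The gripper opens to 85 mm and grips with 20 to 120 N. Pads are 22 mm wide; open, the fingers measure 114 mm over their backs; the gripper's body (76 mm by 85 mm) begins 54 mm behind the grasp point. The pads swing forward as they close: fully open they stand 13 mm farther back than shut.
Start: joints at [1.158, 0.091, 1.231, -0, 1.82, -0.057], TCP at [209.009, 562.434, 231.275] pointing down, gripper open.
Joint ranges: [-2.87, 2.87], [-0.86, 2.18], [0.17, 2.46], [-1.51, 4.65], [0.06, 2.69], [-2.65, 2.65]. Speed limits (rad/s): [2.57, 2.57, 3.01, 3.14, 3.14, 3.14].

## Interface

Orientations are given as a unit quaternion [x, y, z, w].
In Python, from cell import env gives the robot as it stands. The module is installed in compiled form; this text tells all that it offers. Calls block until the motion is done:
- env.move_ptp(position, orientation): joint-space move of the TCP to a pose.
- env.move_l(position, ori=None, max_speed=150, stop_force=None): straight line of the TCP; ori=None keeps the orientation; max_speed is the mean speed in mm/s. With stop_force (N) it stops when the force on the tool has changed by that much, and returns True; else False.
- env.goto_joints(angles): joint-space move.
- env.move_gripper(opening, strength=None): finger opening in mm; strength is the grip in N (None keeps the last); returns when the fingers have stopped.
- env.wait(seconds).
- env.solve_ik(position, orientation): joint angles nearest the present ones, or None.
- env.snapshot(name): name is "scene" or "top" or "wrist"; returns a dict with "image" (384x512x3 uint8, blue, green, red), "z_map" (384x512 float32, mm along the optical axis (not along the pixel's ray), 0 where there is no reading), "K" (3x3 intrinsics, pixels), "dist_coeffs" ([k1, k2, p1, p2, k3] as OpenCV has them; the pictures are not rectified), "R" (3x3) and "t" (3): a world point X has camera coordinates R X + t. Camera axes: x right, y down, z forward; pixel columns grow to the right and rows downward; lengths in mm; the calibration is good to about 2 mm. A picture is of the moment at which its call begins.
A pose or a line that the arm cannot do raises env.MotionError and nothing moves.
- env.job_done(): hands the job in; it is judged then, once.
Trained networks look in a picture, given as the dict that the camera call returned (one of the last four; its "shot" number tells which), for a name from the list of things; names that differ only in an ending like _2 or _b are one class to them, and where a whole thing is asked for, a point or a joint stands for the part that bears it (a point fixed in the world has none). Each returns a list of dicts, best first, with "p" (0 to 1); they miss things now and then, are a little off and sometimes report something else, mostly with a low value. They report only what shows in the picture. A call takes as long as a camera call. They do not tell look-alikes from the thing itself.
- env.recognise(picture, name): "rect" ([left, top, right, bottom] in pixels, round what is visible of it).
- env.trace(picture, name): "mask" (384x512 bool, what is visible of it) and "rect" ([left, top, right, bottom] in pixels, round what is visible of it).
- env.landmark_of(picture, name): "pixel" ([row, column] in pixels: a listed point, or the origin of a listed thing).
Readings, each from a call of its own:
- env.current_time_s(): time.
- env.current_joint_pos(): joint angles.
- env.current_joint_vel(): joint speeds.
- env.current_joint_efforts(): joint torques, N m.
- env.current_ee_pos(): TCP position.
- env.current_tcp_rot(): TCP orientation.
- env.current_wrist_force(): force on the tool from outside, world axes, zero at the start.
- env.current_ft_torque(): the same for the moment, N m.
- env.current_grip_width(): finger opening in mm.
- env.current_finger_force(): force on a finger pad.
Only numpy, scipy, OpenCV 4.12 (cv2) and the standard library are available. Lean on these libraries where they do the work, as an engineer would, in place of code of your own. Each camera call takes 0.05 s, during which the arm holds its last target. There are 200 camera calls.

## Task

Tidy the craft table: put each of the four wooden printing stamps away, upright and flat, in the recess of the organiser that matches the shape and size of its block (large round, small round, square, oblong), whichever places they happen to be in. Lower each stamp in rather than dropping it, and leave the bead jar and the glue bottle standing where they are.

Things in the scene. Friction and masses are not known exactly. Their poses are not given: they have to be found in the camera images.
- stamp_round_large_mid (a point): Stamp, large round block, 64 mm diameter (40 to 115 g). Dark wooden block, pale grip; upright on the kraft mat. Point: on its axis, half-way up, 29 mm above the underside (58 mm tall). Block 20 mm high; on it a centred bar grip, 34 mm long (stamp's x), 18 mm thick (y), from 20 to 58 mm above the underside: pinch it across y. z up.
- stamp_round_small_mid (a point): Stamp, small round block, 42 mm diameter (40 to 115 g). Dark wooden block, pale grip; upright on the kraft mat. Point: on its axis, half-way up, 29 mm above the underside (58 mm tall). Block 20 mm high; on it a centred bar grip, 34 mm long (stamp's x), 18 mm thick (y), from 20 to 58 mm above the underside: pinch it across y. z up.
- stamp_square_mid (a point): Stamp, square block, 50 x 50 mm, sides along its x and y axes (40 to 115 g). Dark wooden block, pale grip; upright on the kraft mat. Point: on its axis, half-way up, 29 mm above the underside (58 mm tall). Block 20 mm high; on it a centred bar grip, 34 mm long (stamp's x), 18 mm thick (y), from 20 to 58 mm above the underside: pinch it across y. z up.
- stamp_oblong_mid (a point): Stamp, oblong block, 76 mm along its x axis and 36 mm along y (40 to 115 g). Dark wooden block, pale grip; upright on the kraft mat. Point: on its axis, half-way up, 29 mm above the underside (58 mm tall). Block 20 mm high; on it a centred bar grip, 34 mm long (stamp's x), 18 mm thick (y), from 20 to 58 mm above the underside: pinch it across y. z up.
- nest_round_large: Fixed plywood plate 104 x 104 x 14 mm with a central recess lined with grey felt: round, 80 mm diameter, 8 mm deep (8 mm of play all round its stamp). Origin: centre of the underside; recess floor 6 mm above it, rim 14 mm; z up. Four such plates lie 2 by 2, centres 108 mm apart, in a low wooden organiser whose walls end 2 mm above the rims.
- nest_round_small: Fixed plywood plate 104 x 104 x 14 mm with a central recess lined with grey felt: round, 58 mm diameter, 8 mm deep (8 mm of play all round its stamp). Origin: centre of the underside; recess floor 6 mm above it, rim 14 mm; z up. Four such plates lie 2 by 2, centres 108 mm apart, in a low wooden organiser whose walls end 2 mm above the rims.
- nest_square: Fixed plywood plate 104 x 104 x 14 mm with a central recess lined with grey felt: square, 66 x 66 mm, sides along its x and y axes, 8 mm deep (8 mm of play all round its stamp). Origin: centre of the underside; recess floor 6 mm above it, rim 14 mm; z up. Four such plates lie 2 by 2, centres 108 mm apart, in a low wooden organiser whose walls end 2 mm above the rims.
- nest_oblong: Fixed plywood plate 104 x 104 x 14 mm with a central recess lined with grey felt: oblong, 92 mm along its x axis and 52 mm along y, 8 mm deep (8 mm of play all round its stamp). Origin: centre of the underside; recess floor 6 mm above it, rim 14 mm; z up. Four such plates lie 2 by 2, centres 108 mm apart, in a low wooden organiser whose walls end 2 mm above the rims.
- bead_jar_mid (a point): Bystander: low clear jar with a metal cap, 38 mm diameter, 46 mm tall, standing on the mat in the middle between the four stamps, about 100 mm from each. Point: its centre, 23 mm up.
- glue_bottle_mid (a point): Bystander: white glue bottle with a yellow cap, 34 mm diameter, 100 mm tall, standing on the mat beyond the stamps. Point: its centre, 50 mm up.
Things that resemble listed ones, but are neither listed nor needed, are in the scene too. Leave any turquoise look-alike of the part that bears stamp_round_large_mid alone. Leave any purple look-alike of the part that bears stamp_round_small_mid alone.

How it is judged (in metres and radians):
At the end, for the whole second after the job is handed in: Each of the four stamps rests in its own matching recess, sole on the recess floor (within 4 mm), centre within 12.5 mm of the recess centre, upright within 0.1 rad, released and at rest (horizontal distance between stamp_round_large_mid and nest_round_large below 0.0125 m and z of stamp_round_large_mid in the frame of nest_round_large below 0.039 m and angle between each of stamp_round_large_mid, stamp_round_small_mid, stamp_square_mid, stamp_oblong_mid's own z axis and vertical below 0.1 rad and linear speed of each of stamp_round_large, stamp_round_small, stamp_square, stamp_oblong below 0.02 m/s and contact force between each of stamp_round_large, stamp_round_small, stamp_square, stamp_oblong and the fingers below 0.05 N and horizontal distance between stamp_round_small_mid and nest_round_small below 0.0125 m and z of stamp_round_small_mid in the frame of nest_round_small below 0.039 m and horizontal distance between stamp_square_mid and nest_square below 0.0125 m and z of stamp_square_mid in the frame of nest_square below 0.039 m and horizontal distance between stamp_oblong_mid and nest_oblong below 0.0125 m and z of stamp_oblong_mid in the frame of nest_oblong below 0.039 m); the robot touches nothing.
It fails at once if a stamp is let fall: touched by nothing while its underside is more than 5 cm above the table ((contact force between stamp_round_large and anything else below 0.01 N and height (world z) of stamp_round_large_mid above 0.079 m) or (contact force between stamp_round_small and anything else below 0.01 N and height (world z) of stamp_round_small_mid above 0.079 m) or (contact force between stamp_square and anything else below 0.01 N and height (world z) of stamp_square_mid above 0.079 m) or (contact force between stamp_oblong and anything else below 0.01 N and height (world z) of stamp_oblong_mid above 0.079 m)).
It fails at once if the bead jar is shoved more than 3 cm or knocked over (distance of bead_jar_mid from where it was at the start of the episode above 0.03 m or angle between bead_jar_mid's own z axis and vertical above 0.5 rad).
It fails at once if the glue bottle is shoved more than 3 cm or knocked over (distance of glue_bottle_mid from where it was at the start of the episode above 0.03 m or angle between glue_bottle_mid's own z axis and vertical above 0.5 rad).
It also fails if it takes over 102 s, if anything falls off the work surface, if the arm or the gripper's body presses on something with over 40 N, if the wrist force passes 120 N, or if a joint passes its speed limit or range.

## Working session

There is one attempt and no reset: what is moved stays moved. The work goes in short steps, each a Python script; the robot and the scene stay as the last script left them, time stands still between calls to the robot, and variables do not carry over. Pictures are saved under pics/ and viewed, at most 14 in all, crops included, and the job is handed in when it is done.

```bash
mkdir -p pics; python3 - <<'E'
from cell import env
import cv2,numpy as np,pickle
d={}
for n in ["top","scene"]:
    s=env.snapshot(n); d[n]=s; cv2.imwrite(f"pics/{n}0.png",s["image"])
    print(n,s["K"].round(1).tolist(),s["R"].round(3).tolist(),s["t"].round(0).tolist(),s["dist_coeffs"])
    for k in ["stamp_round_large_mid","stamp_round_small_mid","stamp_square_mid","stamp_oblong_mid","nest_round_large","nest_round_small","nest_square","nest_oblong","bead_jar_mid","glue_bottle_mid"]:
        print(k,[(np.round(r["pixel"],0).tolist(),round(r["p"],2)) for r in env.landmark_of(s,k)][:3])
pickle.dump(d,open("s0.pkl","wb"))
print(env.current_time_s(),env.grip_depth,env.current_tcp_rot())
E
```

```text
top [[393.5, 0.0, 254.2], [0.0, 393.5, 193.8], [0.0, 0.0, 1.0]] [[0.001, -1.0, -0.016], [-0.998, 0.0, -0.059], [0.059, 0.016, -0.998]] [57.0, 637.0, 986.0] [-0.0618703  0.         0.         0.         0.       ]
stamp_round_large_mid [([207.0, 233.0], 0.98), ([130.0, 288.0], 0.85)]
stamp_round_small_mid [([202.0, 177.0], 0.76), ([183.0, 128.0], 0.64)]
stamp_square_mid [([262.0, 233.0], 0.93), ([207.0, 362.0], 0.4)]
stamp_oblong_mid [([265.0, 176.0], 0.96), ([263.0, 230.0], 0.71)]
nest_round_large [([216.0, 323.0], 0.84), ([172.0, 208.0], 0.45)]
nest_round_small [([207.0, 364.0], 0.61)]
nest_square [([254.0, 330.0], 0.6)]
nest_oblong []
bead_jar_mid [([239.0, 207.0], 0.78), ([206.0, 174.0], 0.64)]
glue_bottle_mid [([169.0, 207.0], 0.57)]
scene [[436.3, 0.0, 250.0], [0.0, 436.3, 191.1], [0.0, 0.0, 1.0]] [[0.085, 0.996, -0.016], [0.786, -0.077, -0.613], [-0.612, 0.04, -0.79]] [-120.0, -447.0, 1364.0] [-0.06401436  0.          0.          0.          0.        ]
stamp_round_large_mid [([189.0, 272.0], 0.92), ([278.0, 213.0], 0.64), ([144.0, 266.0], 0.26)]
stamp_round_small_mid [([206.0, 394.0], 0.83), ([186.0, 336.0], 0.81)]
stamp_square_mid []
stamp_oblong_mid [([142.0, 319.0], 0.72)]
nest_round_large [([200.0, 170.0], 0.96), ([207.0, 119.0], 0.21)]
nest_round_small []
nest_square [([166.0, 167.0], 0.78), ([165.0, 292.0], 0.74), ([208.0, 119.0], 0.16)]
nest_oblong [([209.0, 121.0], 0.62), ([172.0, 120.0], 0.6)]
bead_jar_mid []
glue_bottle_mid [([219.0, 304.0], 0.65)]
1.1 -18.700000000000003 [1.76988831e-01 9.84212860e-01 9.44283877e-06 5.42541174e-06]
```

View pics/top0.png

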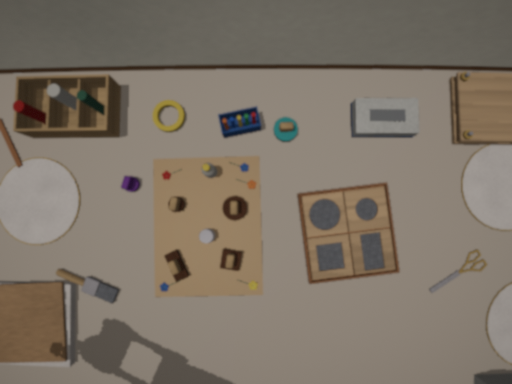

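View pics/scene0.png

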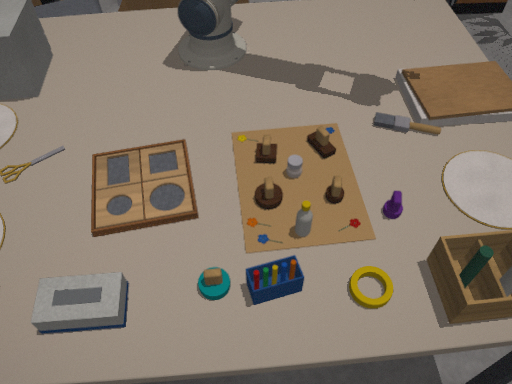

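The top view shows the stamps on the mat: large round (234,208), small round (177,204), square (231,260) and oblong (176,266). The jar is at (207,236) and the glue bottle at (209,170). The organiser recesses are large round (324,214), small round (367,209), square (331,256) and oblong (372,251). Next I'll get close views with the wrist camera.

```bash
cat > h.py <<'E'
import cv2,numpy as np
from scipy.spatial.transform import Rotation as Ro
def rays(s,uv):
    n=cv2.undistortPoints(np.asarray(uv,float).reshape(-1,1,2),s["K"],s["dist_coeffs"]).reshape(-1,2)
    return np.c_[n,np.ones(len(n))]
def onplane(s,uv,z):
    r=rays(s,uv)@s["R"]; c=-s["R"].T@s["t"]
    return c+r*((z-c[2])/r[:,2])[:,None]
def cloud(s):
    v,u=np.mgrid[:384,:512]; r=rays(s,np.c_[u.ravel(),v.ravel()])
    P=(r*s["z_map"].reshape(-1,1)-s["t"])@s["R"]
    P[s["z_map"].ravel()==0]=np.nan
    return P.reshape(384,512,3)
def down(yaw): # tool y axis along world angle yaw (mod pi)
    y=np.array([np.cos(yaw),np.sin(yaw),0]);z=np.array([0,0,-1.]);x=np.cross(y,z)
    return Ro.from_matrix(np.c_[x,y,z]).as_quat()
E
python3 - <<'E'
from h import *
from cell import env
import pickle
s=pickle.load(open("s0.pkl","rb"))["top"]
for n,uv in dict(L=(234,208),S=(177,204),Q=(231,260),O=(176,266),jar=(207,236),glue=(209,170),nL=(324,214),nS=(367,209),nQ=(331,256),nO=(372,251)).items():
    print(n,onplane(s,[uv],12 if n[0]=='n' else 29)[0].round(0))
P=cloud(s)
print(P[228:232,200:214,2].round(0),P[:,:,2][230,310:380:6].round(0))
m=onplane(s,[(207,236)],29)[0]
o=onplane(s,[(348,233)],10)[0]
for i,c in enumerate((m,o)):
    t=np.array([c[0]-60,c[1],330.]);  R=down(np.pi/2)
    try: env.move_ptp(t,R)
    except env.MotionError as e: print(e); continue
    w=env.snapshot("wrist"); print(env.current_ee_pos(),(-w["R"].T@w["t"]).round(0),w["R"].round(2).tolist())
    cv2.imwrite(f"pics/w{i}.png",w["image"]); pickle.dump(w,open(f"w{i}.pkl","wb"))
print(env.current_time_s())
cv2.imwrite("pics/w01.png",np.hstack([cv2.resize(cv2.imread(f"pics/w{i}.png"),(400,300)) for i in (0,1)]))
E
```

```text
L [601. 108.  29.]
S [611. 253.  29.]
Q [470. 115.  29.]
O [454. 254.  29.]
jar [530. 176.  29.]
glue [697. 172.  29.]
nL [ 586. -122.   12.]
nS [ 598. -232.   12.]
nQ [ 479. -139.   12.]
nO [ 491. -244.   12.]
[[ 1.  1.  3. -1. -1.  2. 17. 23. 19. 18. 14.  3.  2.  2.]
 [ 2.  3.  2.  2. 47. 47. 46. 48. 45. 40. 22. 20. 13.  2.]
 [ 3. -1. 52. 46. 54. 47. 51. 50. 47. 47. 48. 26. 19. 14.]
 [-2. 50. 49. 49. 47. 49. 48. 48. 46. 48. 46. 44. 23. 20.]] [21. 20. 19. 23. 22. 23. 18. 20. 21.  6.  8. 19.]
[469.74433105 176.9237879  329.63170027] [403. 178. 473.] [[-0.0, 1.0, -0.0], [0.96, 0.0, 0.27], [0.27, -0.0, -0.96]]
[ 477.36440223 -181.95170445  330.10142068] [ 410. -181.  474.] [[-0.0, 1.0, -0.0], [0.96, 0.0, 0.27], [0.27, -0.0, -0.96]]
4.2917
```

View pics/w01.png

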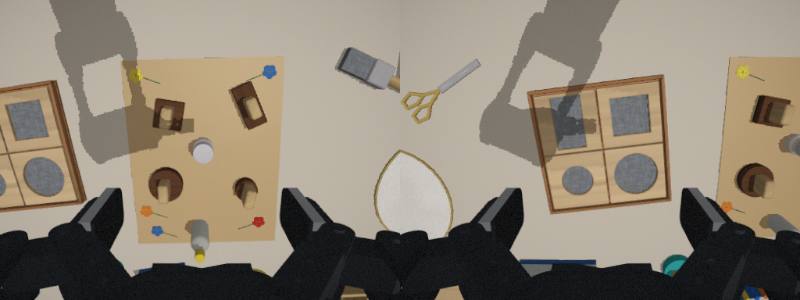

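The wrist views show the mat stamps (left) and all four recesses (right) clearly. I'll measure them with depth and colour.

```bash
cat > meas.py <<'E'
from h import *
import pickle
w0,w1=[pickle.load(open(f"w{i}.pkl","rb")) for i in (0,1)]
P=cloud(w0); hsv=cv2.cvtColor(w0["image"],cv2.COLOR_BGR2HSV)
mat=P[(abs(P[...,0]-530)<95)&(abs(P[...,1]-178)<15)&(P[...,2]<15)]; print("mat z",np.median(mat[:,2]))
def rect(a): 
    (c,wh,ang)=cv2.minAreaRect(a.astype(np.float32)); return np.round(c,1),np.round(wh,1),round(ang,1)
st={}
for n,(x,y) in dict(L=(595,109),S=(605,250),Q=(472,115),O=(456,253)).items():
    near=np.hypot(P[...,0]-x,P[...,1]-y)<48
    g=near&(P[...,2]>50)&(P[...,2]<66); b=near&(P[...,2]>14)&(P[...,2]<26)
    g=cv2.erode(g.astype(np.uint8),np.ones((2,2)))>0
    q=P[g]; m=near&(P[...,2]>12)
    print(n,"grip",len(q),rect(q[:,:2]),np.median(q[:,2]).round(1),"block",b.sum(),rect(P[b][:,:2]))
    # network
P=cloud(w1); hsv=cv2.cvtColor(w1["image"],cv2.COLOR_BGR2HSV)
for n,(x,y) in dict(L=(586,-122),S=(598,-232),Q=(479,-139),O=(491,-244)).items():
    near=np.hypot(P[...,0]-x,P[...,1]-y)<54
    m=(near&(hsv[...,1]<45)&(hsv[...,2]<150)).astype(np.uint8); m=cv2.morphologyEx(m,cv2.MORPH_OPEN,np.ones((3,3)))
    k,l,stt,cc=cv2.connectedComponentsWithStats(m); i=1+stt[1:,4].argmax(); mm=l==i
    uv=np.argwhere(mm)[:,::-1]; zf=np.median(P[mm][:,2]); rim=near&~mm; zr=np.median(P[rim][:,2])
    X=onplane(w1,uv,zf)[:,:2]
    print(n,"recess",len(X),rect(X),X.mean(0).round(1),"z",zf.round(1),zr.round(1))
E
python3 meas.py
```

```text
mat z 3.075093427448408
L grip 286 (array([600.8, 111.6]), array([33.6, 15.5]), 1.5) 60.3 block 1019 (array([600.4, 111.1]), array([61.4, 59.7]), 79.4)
S grip 301 (array([610. , 260.8]), array([17.9, 33. ]), 81.7) 60.2 block 296 (array([606.6, 258.8]), array([32.8, 41. ]), 24.3)
Q grip 359 (array([471. , 120.3]), array([16.4, 33.2]), 81.4) 60.7 block 923 (array([470.9, 119.5]), array([50.1, 50.4]), 80.5)
O grip 368 (array([455.4, 258.8]), array([33.8, 17. ]), 24.5) 60.5 block 1093 (array([454.8, 258.7]), array([76.5, 36.4]), 24.7)
L recess 2104 (array([ 588.2, -118.2]), array([75.8, 77.1]), 0.1) [ 586.8 -118.6] z 13.2 20.7
S recess 1068 (array([ 601.1, -226.6]), array([53.4, 55.7]), 0.1) [ 600.7 -226.5] z 13.4 20.9
Q recess 2287 (array([ 479.5, -132.2]), array([65.4, 65.8]), 7.1) [ 478.9 -132.3] z 13.2 401.3
O recess 2438 (array([ 493. , -239.9]), array([91.6, 51.5]), 7.1) [ 491.8 -240. ] z 13.4 397.7
```

```bash
cat > pp.py <<'E'
from h import *
from cell import env
def q(deg):
    c=[(abs(j[5]),k) for k in (down(np.radians(deg)),down(np.radians(deg+180))) if (j:=env.solve_ik(env_p,k)) is not None]
    return min(c,key=lambda a:a[0])[1]
def go(x,y,z,deg):
    global env_p; env_p=[x,y,z]; k=q(deg); env.move_ptp(env_p,k); return k
def stamp(n,pick,ang,place,pang):
    go(*pick,150,ang+90); env.move_gripper(50,60)
    env.move_l([*pick,29],max_speed=150); env.move_gripper(5,60)
    print(n,"width",round(env.current_grip_width(),1),"F",np.round(env.current_finger_force(),1))
    env.move_l([*pick,150],max_speed=150)
    go(*place,150,pang+90)
    print(" lifted width",round(env.current_grip_width(),1))
    env.move_l([*place,50],max_speed=120); env.wait(.3)
    hit=env.move_l([*place,35.5],max_speed=20,stop_force=5)
    print(" hit",hit,env.current_ee_pos().round(1))
    env.move_gripper(40); env.move_l([*place,150],max_speed=200)
    print(" t",env.current_time_s())
E
python3 - <<'E'
from pp import *
stamp("Q",(471,120),-8.6,(479,-132.2),7.1)
E
```

```text
Q width 17.3 F 59.1
 lifted width 17.1
 hit True [ 479.2 -132.2   40.2]
 t 13.2417
```

```bash
python3 - <<'E'
from pp import *
import pickle
stamp("L",(600.6,111.4),1.5,(587.6,-118.4),7.1)
stamp("O",(455.1,258.8),24.6,(492.5,-240),7.1)
stamp("S",(609.5,260.5),-8.3,(600.9,-226.6),7.1)
go(477,-182,330,90)
w=env.snapshot("wrist"); pickle.dump(w,open("w2.pkl","wb")); cv2.imwrite("pics/w2.png",w["image"])
P=cloud(w)
for n,(x,y) in dict(L=(587.6,-118.4),S=(600.9,-226.6),Q=(479,-132.2),O=(492.5,-240)).items():
    near=np.hypot(P[...,0]-x,P[...,1]-y)<52
    a=P[near&(P[...,2]>60)&(P[...,2]<85)]; b=P[near&(P[...,2]>27)&(P[...,2]<38)]
    print(n,cv2.minAreaRect(a[:,:2].astype(np.float32)),np.median(a[:,2]),cv2.minAreaRect(b[:,:2].astype(np.float32)),np.median(b[:,2]))
E
```

```text
L width 17.1 F 59.6
 lifted width 17.1
 hit True [ 587.8 -118.4   40.5]
 t 23.1333
O width 17.2 F 59.3
 lifted width 17.0
 hit True [ 492.7 -240.1   40.3]
 t 33.0167
S width 17.3 F 59.2
 lifted width 17.2
 hit True [ 601.1 -226.6   40.5]
 t 42.125
L ((586.884521484375, -118.34248352050781), (34.09342956542969, 18.361671447753906), 7.296300888061523) 70.32021988243655 ((587.498291015625, -118.46653747558594), (62.93370056152344, 61.02788162231445), 88.97430419921875) 32.79587680417698
S ((599.9780883789062, -226.34115600585938), (34.4063835144043, 18.392778396606445), 7.4990668296813965) 70.40149011556097 ((597.888916015625, -226.25634765625), (41.73531723022461, 37.56732177734375), 84.86251831054688) 32.781644261500745
Q ((480.2990417480469, -131.35665893554688), (34.03898239135742, 18.23459815979004), 7.711724758148193) 70.38084792092195 ((480.1913757324219, -131.18609619140625), (50.40237808227539, 50.23519515991211), 7.42529821395874) 32.77581541990065
O ((493.8885192871094, -239.1897430419922), (34.22731399536133, 18.068857192993164), 6.865923881530762) 70.54627988963144 ((493.8937683105469, -239.3571319580078), (76.52408599853516, 36.45518112182617), 7.141176700592041) 32.925472384673405
```

View pics/w2.png

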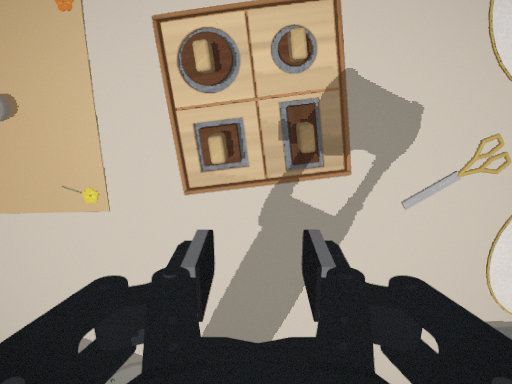

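All four stamps sit flat and centred in their matching recesses (grips at pixels (203,55), (299,44), (217,148) and (306,137)), and the grip tops are at floor + 58 mm. Handing in.

```bash
python3 -c "
from cell import env
print(env.job_done(),env.current_time_s())"
```

```text
the job is handed in; nothing more can be done
the job is handed in; nothing more can be done
```

All four stamps were lowered into their matching recesses and measured flat and within about 2 mm of centre; I handed the job in after about 43 s, and no verdict came back.

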